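Hook a stuck ring token out of the dice tower

TASK

A blue ring token is stuck behind the sprung flap in the covered chute of the grey dice tower. Take the telescopic hooked pick from the steel stand, reach into the chute, hook the token by its hole and drag it right out of the chute onto the tower's tray, touching the token only with the pick and using the lightest touch: never lean on the tower with the pick. Then hang the pick back on its stand, let go, and leave the other things on the shelf where they are.

Things in the scene. Friction and masses are not known exactly. Their poses are not given: they have to be found in the camera images.
- tower: Grey dice tower, fixed. Origin on the shelf under the middle of the chute mouth; +x points into the chute (away from the robot, yaw within 0.3 rad), z up. Floor plate 4 mm thick, x -90 to 155 mm, 110 wide. At x < 0 it is an open tray: side walls 16 mm high, front lip 8 mm high above the shelf. Shaft 90 x 90 mm, 150 high, x 68 to 158. Leave it unstrained: 10 N from the pick is too much.
- mouth (a point): Middle of the chute mouth, on the floor plate's top face (4 mm above the shelf); axes as tower. From here the chute runs 68 mm along +x to its closed end; inside it is 36 mm wide (y = +-18) and 28 mm high, under a clear 3 mm lid.
- flap_pin (a point): Hinge of the red sprung flap (22 mm high, 24 long) on the +y chute wall, 30 mm inside the mouth. The flap leans in towards the mouth; its free end rests about 9 mm inside the mouth and leaves the channel open from y = -18 to about +3 mm (tower axes). It swings aside to +y: a token dragged out must push past it, which takes roughly 2 to 6 N of pull.
- token: The stuck token: blue plastic ring lying flat, 30 mm outside, hole 16 mm, 6 mm thick, about 12 g. Origin at the centre of its underside. It starts on the chute floor, its centre 38 to 48 mm inside the mouth. Its yaw means nothing.
- token_center (a point): Centre of the blue ring token (centre of its hole, half-way up its 6 mm thickness).
- pick: Telescopic hooked pick, about 130 g, hanging upright in the stand. Origin on the shank axis at the flange's underside; z up along the handle; +x is the way the hook's toe points. Orange handle 22 mm along x, 16 along y (grasp across y), z 4 to 56 mm. Flange 46 mm along y, x -13 to 22, z 0 to 4. Below it a 10 mm tube down to z = -30.
- pick_grip (a point): Middle of the pick's handle, on its axis, 32 mm above the underside of the flange (157 mm above the shelf when hung); axes as pick.
- tube_end (a point): Lower end of the pick's tube. A stiff sliding 5 mm rod comes out: a toe 75 mm long along +x, its end turned down as a tip (axis at x = 75, y = 0). The tip's lower end is 15 + E mm below this point; the draw E, 0 to 50 mm, differs each time, is NOT given by any pose and must be felt or seen. Toe underside 8.5, top 13.5 mm above the tip's end. The rod slips at about 30 N.
- stand: Steel spring clip stand, fixed; origin under the centre of its 90 x 80 mm base. Two level rails along its x, tops 125 mm above the shelf, x +-28, with a 21 mm gap (y +-10.5), outside at y +-33. The pick's flange lies across both rails, toe along the stand's +x; tube and toe pass between the rails, open above, front and back: the pick lifts straight out and drops straight back.
- stand_seat (a point): Point half-way between the rails at the height of their upper faces (125 mm above the shelf): where the pick's origin lies when it is hung up.
- blocks: Tower of pale wooden blocks, 75 x 75 mm and 120 mm high, loose (bystander). Origin at the centre of its underside.
- dish: Orange ceramic dish, 100 mm across, 28 mm high, loose (bystander). Origin at the centre of its underside.
- bowl: Glass bowl of blue tokens, 92 mm across, 45 mm high, loose (bystander). Origin at the centre of its underside.

How it is judged:
By the outcome, as a careful person would: the job done as asked, in the order asked, and still so for the second after the job is handed in, with the robot touching nothing.
It also fails if it takes over 67 s, if anything falls off the work surface, if the arm or the gripper's body presses on something with over 40 N, if the wrist force passes 120 N, or if a joint passes its speed limit or range.

ROBOT

A 7-joint arm with a two-finger parallel gripper is mounted at the origin on the work surface. World frame = base frame: x ahead of the robot, y to its left, z up, the work surface at z = 0. Lengths are in m, angles in rad, forces in N, time in s.
With the tool pointing down it reaches from about 0.4 to 0.9 m from the base axis. Payload 5.6 kg.
Tool frame: the origin (TCP) lies midway between the tips of the shut fingers; the grasp point (between the pads) lies 19 mm behind it; y points along the fingers, z is the direction in which the jaws open and shut, and the axes are right-handed (so a half turn about y gives the same grasp; the last joint's range is limited). The gripper opens to 92 mm and grips with 3 to 60 N. Pads are 20 mm wide; open, the fingers measure 128 mm over their backs; the gripper's body (75 mm by 189 mm) begins 69 mm behind the grasp point.
Start: joints at [-1.263, 0.468, -0.012, 1.603, 0.006, 1.071, -0.056], TCP at [0.223, 0.61, 0.215] pointing down, gripper open.
Joint ranges: [-2.53, 2.53], [-0.31, 2.02], [-1.57, 1.55], [0.28, 2.44], [-1.29, 4.43], [0.15, 1.84], [-2.92, 2.92]. Speed limits (rad/s): [2.57, 2.57, 3.14, 3.14, 3.14, 3.14, 3.14].

INTERFACE

Orientations are given as a 3x3 rotation matrix whose columns are the frame's x, y, z axes.
In Python, from station import env, effector, solver, viewer, workorder, search_frame, tip_of gives the robot as it stands. Calls block until the motion is done:
- env.reach(position, orientation): joint-space move of the TCP to a pose.
- env.movel(position, frame=None, rate=0.15): straight line of the TCP; frame=None keeps the orientation; rate is the mean speed in m/s.
- env.goto_joints(angles): joint-space move.
- effector.release() and effector.grasp(squeeze=None): open the fingers fully, or close them until they stop; squeeze is the grip in N (None keeps the last).
- env.pause(seconds).
- solver.inverse_kinematics(position, orientation): joint angles nearest the present ones, or None.
- env.sense(): the state.
- viewer.read_camera(name): name is "side" or "top" or "wrist"; returns (picture, depth): 384x512x3 uint8, red, green, blue; 384x512 float32, m along the optical axis (not along the pixel's ray), 0 where there is no reading.
- viewer.camera_info(name): a dict with "intrinsics" (3x3 intrinsics, pixels), "dist_coeffs" ([k1, k2, p1, p2, k3] as OpenCV has them; the pictures are not rectified), "eye" and "rotation" of the camera in the world; the wrist camera has in their place "T_tool_cam" (4x4, takes a point from camera to tool coordinates, whose origin is the TCP and whose axes are the tool frame's). Camera axes: x right, y up, looking along -z (the intrinsics and any distortion apply to the point x, -y, -z); pixel columns grow to the right and rows downward; lengths in m; the calibration is good to about 2 mm. A picture is of the moment at which its call begins: read the wrist's pose just before it. camera_info takes no time and is no camera call.
A pose or a line that the arm cannot do raises env.PlanningError and nothing moves.
- workorder.finish_job(): hands the job in, once; it reports no verdict.
Trained networks look in the newest picture that a camera, given by its name, has taken for a name from the list of things; names that differ only in an ending like _2 or _b are one class to them, and where a whole thing is asked for, a point or a joint stands for the part that bears it (a point fixed in the world has none). Each returns a list of dicts, best first, with "score" (0 to 1); they miss things now and then, are a little off and sometimes report something else, mostly with a low value. They report only what shows in the picture. A call takes as long as a camera call.
- search_frame(camera, name): "at" ([x, y, z] in m, in world coordinates, good to about 4 mm: the middle of the surface that is visible of it).
- tip_of(camera, name): "at" ([x, y, z] in m, in world coordinates, good to about 4 mm: a listed point, or the origin of a listed thing).
The state is a dict: "t": time; "joint_positions": joint angles; "joint_velocities": joint speeds; "tau": joint torques, N m; "ee_pos": TCP position; "tcp_rot": TCP orientation; "wrist_force": force on the tool from outside, world axes, zero at the start; "moment": the same for the moment, N m; "gripper_width": finger opening in m.
Only numpy, scipy, OpenCV 4.12 (cv2) and the standard library are available. Lean on these libraries where they do the work, as an engineer would, in place of code of your own. Each camera call takes 0.05 s, during which the arm holds its last target.

## Working session

There is one attempt and no reset: what is moved stays moved. The work goes in short steps, each a Python script; the robot and the scene stay as the last script left them, time stands still between calls to the robot, and variables do not carry over. Pictures are saved under pics/ and viewed, and the job is handed in when it is done.

```bash
ls; mkdir -p pics; cat > h.py <<'E'
import numpy as np, cv2
from station import env, effector, solver, viewer, workorder, search_frame, tip_of
def shot(cam,fn):
    s=env.sense(); p,d=viewer.read_camera(cam); cv2.imwrite('pics/'+fn,cv2.cvtColor(p,cv2.COLOR_RGB2BGR)); np.savez('pics/'+fn+'.npz',p=p,d=d,pos=s['ee_pos'],rot=s['tcp_rot']); return p,d,s
def campose(cam,s=None):
    i=viewer.camera_info(cam)
    if 'eye' in i: return np.array(i['intrinsics']),np.array(i['dist_coeffs']),np.array(i['eye']),np.array(i['rotation'])
    T=np.array(i['T_tool_cam']); R=np.array(s['tcp_rot']); 
    return np.array(i['intrinsics']),np.array(i['dist_coeffs']),np.array(s['ee_pos'])+R@T[:3,3],R@T[:3,:3]
def ray(cam,u,v,s=None):
    K,D,e,R=campose(cam,s)
    q=cv2.undistortPoints(np.array([[[u,v]]],float),K,D)[0,0]
    return e,R@np.array([q[0],-q[1],-1.])
def atz(cam,u,v,z,s=None):
    e,r=ray(cam,u,v,s); return e+r*(z-e[2])/r[2]
def atd(cam,u,v,d,s=None):
    e,r=ray(cam,u,v,s); return e+r*d
def proj(cam,P,s=None):
    K,D,e,R=campose(cam,s); c=(np.atleast_2d(P)-e)@R; c=c*[1,-1,-1]
    return cv2.projectPoints(c.reshape(-1,1,3),np.zeros(3),np.zeros(3),K,D)[0].reshape(-1,2)
E
python3 - <<'E'
from h import *
np.set_printoptions(precision=4,suppress=True)
s=env.sense(); print({k:np.round(v,3) for k,v in s.items()})
for c in ['side','top','wrist']:
    shot(c,c+'0.png')
    print(c,viewer.camera_info(c))
    if c=='wrist': continue
    for n in ['tower','mouth','flap_pin','token','token_center','pick','pick_grip','tube_end','stand','stand_seat','blocks','dish','bowl']:
        print(n,[(np.round(r['at'],3),round(r['score'],2)) for r in tip_of(c,n)[:2]])
print(env.sense()['t'])
E
```

```text
pics
{'t': np.float64(0.0), 'joint_positions': array([-1.263,  0.468, -0.012,  1.604,  0.006,  1.071, -0.056]), 'joint_velocities': array([ 0.001, -0.001, -0.002,  0.   ,  0.002,  0.002,  0.001]), 'tau': array([ -0.001, -52.059,  -0.013, -24.374,  -0.057,   0.017,   0.   ]), 'ee_pos': array([0.223, 0.61 , 0.214]), 'tcp_rot': array([[ 0.939, -0.   ,  0.344],
       [-0.344, -0.002,  0.939],
       [ 0.   , -1.   , -0.002]]), 'wrist_force': array([ 0.107, -0.468,  0.497]), 'moment': array([ 0.019, -0.008,  0.001]), 'gripper_width': np.float64(0.092)}
side {'intrinsics': array([[406.2469,   0.    , 261.9635],
       [  0.    , 406.2469, 186.1511],
       [  0.    ,   0.    ,   1.    ]]), 'dist_coeffs': array([-0.0627,  0.    ,  0.    ,  0.    ,  0.    ]), 'eye': array([ 0.4587, -0.9901,  0.7088]), 'rotation': array([[ 0.9776,  0.0858, -0.1922],
       [-0.2092,  0.4991, -0.8409],
       [ 0.0238,  0.8623,  0.5058]])}
tower [(array([0.573, 0.2  , 0.003]), 0.65)]
mouth [(array([0.579, 0.203, 0.003]), 0.6)]
flap_pin [(array([0.608, 0.216, 0.016]), 0.63)]
token [(array([0.561, 0.425, 0.   ]
[... 1126 characters left out ...]
2 ]), 0.62)]
stand [(array([0.575, 0.2  , 0.006]), 0.68), (array([ 0.595, -0.162,  0.002]), 0.6)]
stand_seat [(array([ 0.599, -0.165,  0.126]), 0.67)]
blocks [(array([0.564, 0.426, 0.003]), 0.61)]
dish [(array([ 0.614, -0.431,  0.006]), 0.84)]
bowl [(array([ 0.788, -0.004,  0.   ]), 0.84)]
wrist {'intrinsics': array([[308.5592,   0.    , 257.892 ],
       [  0.    , 308.5592, 192.0883],
       [  0.    ,   0.    ,   1.    ]]), 'dist_coeffs': array([-0.0121,  0.    ,  0.    ,  0.    ,  0.    ]), 'T_tool_cam': array([[-0.001 , -0.9636, -0.2673, -0.0761],
       [-0.0005,  0.2673, -0.9636, -0.1707],
       [ 1.    , -0.0009, -0.0007, -0.0003],
       [ 0.    ,  0.    ,  0.    ,  1.    ]])}
1.45
```

View pics/side0.png

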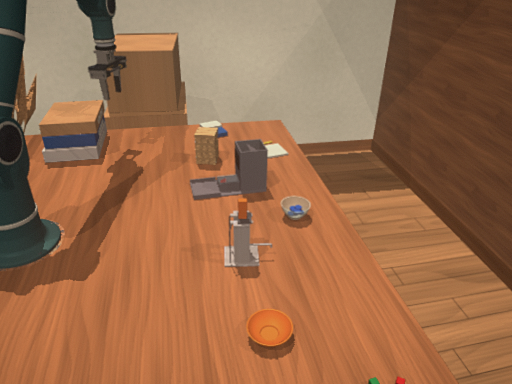

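View pics/top0.png

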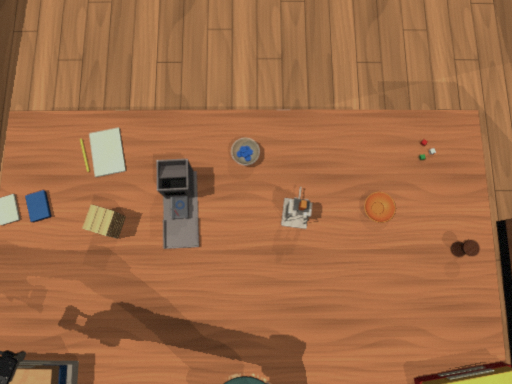

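```bash
python3 - <<'E'
import cv2
a=cv2.imread('pics/side0.png');b=cv2.imread('pics/top0.png')
cv2.imwrite('pics/crop_s.png',cv2.resize(a[110:260,250:400],None,fx=4,fy=4,interpolation=2))
cv2.imwrite('pics/crop_t.png',cv2.resize(b[60:260,140:340],None,fx=3,fy=3,interpolation=2))
E
```

```text
(no output)
```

View pics/crop_s.png

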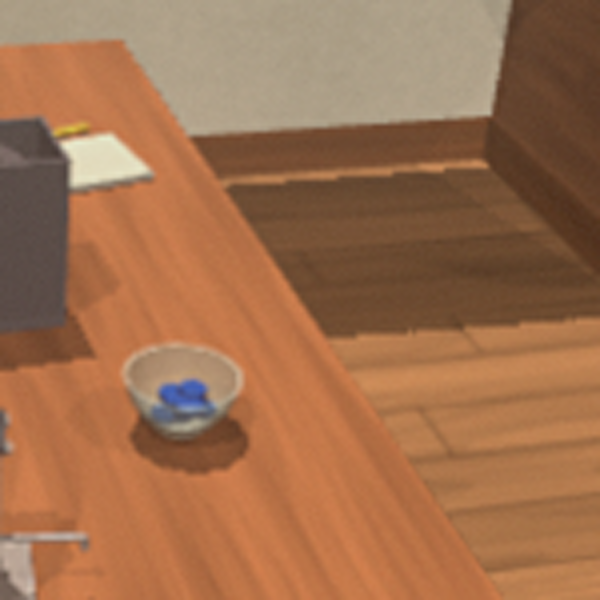

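View pics/crop_t.png

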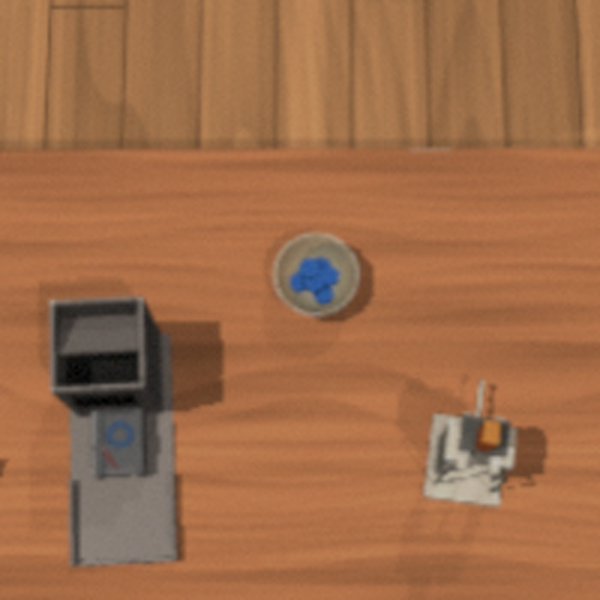

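```bash
python3 - <<'E'
from h import *
np.set_printoptions(precision=4,suppress=True)
R=np.array([[1,0,0],[0,0,1],[0,-1,0]],float)
env.reach([0.56,0.20,0.30],R)
print(env.sense()['t'],env.sense()['ee_pos'])
p,d,s=shot('wrist','w1.png')
for n in ['tower','mouth','flap_pin','token','token_center']:
    print(n,[(np.round(r['at'],4),round(r['score'],2)) for r in tip_of('wrist',n)[:2]], [(np.round(r['at'],4),round(r['score'],2)) for r in search_frame('wrist',n)[:2]])
env.reach([0.585,-0.163,0.30],R)
print(env.sense()['t'],env.sense()['ee_pos'])
p,d,s=shot('wrist','w2.png')
for n in ['stand_seat','pick','pick_grip','tube_end','stand']:
    print(n,[(np.round(r['at'],4),round(r['score'],2)) for r in tip_of('wrist',n)[:2]])
print(env.sense()['t'])
E
```

```text
3.3917 [0.5595 0.2013 0.2997]
tower [(array([ 0.5798,  0.2016, -0.0001]), 0.88), (array([ 0.5993, -0.1649,  0.0001]), 0.75)] [(array([0.6349, 0.202 , 0.0349]), 0.91)]
mouth [(array([0.5744, 0.2007, 0.0052]), 0.83)] [(array([0.6272, 0.205 , 0.0319]), 0.83)]
flap_pin [(array([0.6085, 0.2173, 0.0156]), 0.89)] [(array([0.6355, 0.2026, 0.0385]), 0.89)]
token [] [(array([ 0.5907, -0.133 ,  0.0035]), 0.54)]
token_center [] [(array([0.5535, 0.4009, 0.1214]), 0.56)]
5.3083 [ 0.5855 -0.1611  0.2999]
stand_seat [(array([ 0.6012, -0.1602,  0.1238]), 0.72)]
pick [(array([ 0.5984, -0.1659,  0.1233]), 0.62)]
pick_grip [(array([ 0.5962, -0.1663,  0.1585]), 0.67), (array([ 0.6138, -0.427 ,  0.0025]), 0.56)]
tube_end [(array([ 0.6022, -0.1659,  0.0961]), 0.87), (array([ 0.5951, -0.1672,  0.1582]), 0.6)]
stand [(array([ 0.5981, -0.1619, -0.0017]), 0.79)]
5.6083
```

View pics/w1.png

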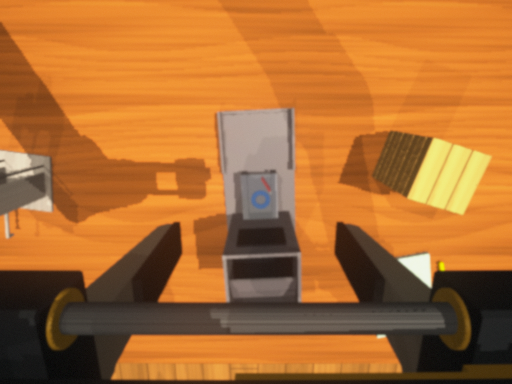

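View pics/w2.png

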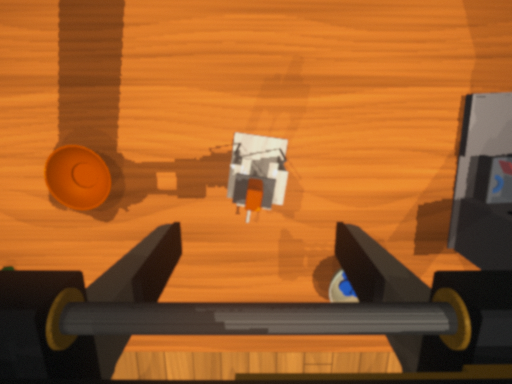

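```bash
python3 - <<'E'
import cv2
a=cv2.imread('pics/w1.png');b=cv2.imread('pics/w2.png')
cv2.imwrite('pics/c1.png',cv2.resize(a[100:250,200:320],None,fx=5,fy=4.0*1.25*0.8,interpolation=2))
cv2.imwrite('pics/c2.png',cv2.resize(b[120:240,210:310],None,fx=5,fy=5,interpolation=2))
E
```

```text
(no output)
```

View pics/c1.png

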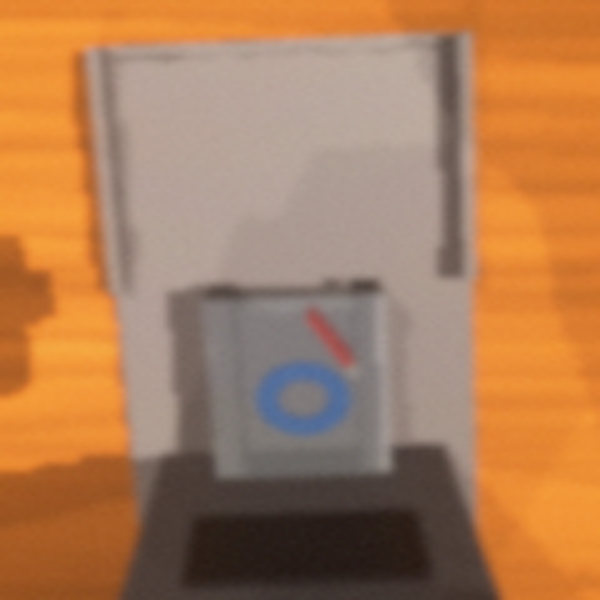

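View pics/c2.png

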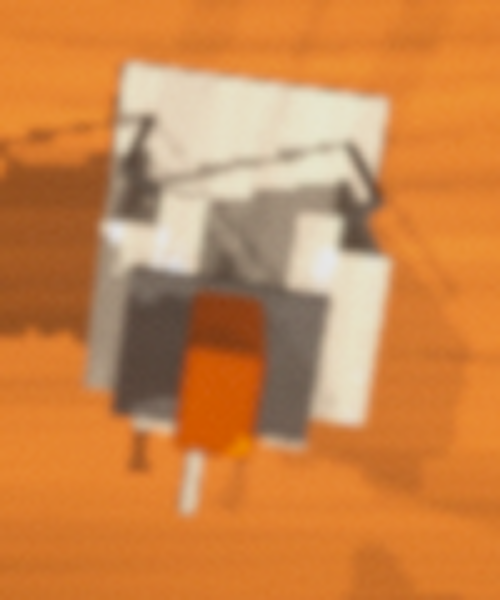

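```bash
cat > fit.py <<'E'
from h import *
from scipy.optimize import least_squares
np.set_printoptions(precision=4,suppress=True)
def load(fn):
    z=np.load('pics/'+fn+'.npz'); return dict(ee_pos=z['pos'],tcp_rot=z['rot']),z['d']
def tf(q,P):
    c,s=np.cos(q[2]),np.sin(q[2]); P=np.asarray(P,float)
    return np.c_[q[0]+c*P[:,0]-s*P[:,1],q[1]+s*P[:,0]+c*P[:,1],P[:,2]]
def fit(cam,s,P,uv,q0):
    r=least_squares(lambda q:(proj(cam,tf(q,P),s)-uv).ravel(),q0); return r.x,r.fun.reshape(-1,2)
E
python3 - <<'E'
from fit import *
s1,d1=load('w1.png'); s2,d2=load('w2.png')
P=np.array([[-90,-55,16],[-90,55,16],[0,-55,16],[0,55,16],[0,0,35],[68,0,35]])/1e3
uv=np.array([[218,112.5],[294,108.75],[222,172.5],[295,168.75],[258.8,172.5],[260.7,218.7]])
q,e=fit('wrist',s1,P,uv,[.575,.2,0]); print('tower',q,'\n',e)
print('token z7', atz('wrist',260.6,199.5,.009,s1), tf(q,[[.038,0,0],[.048,0,0]]))
t=atz('wrist',260.6,199.5,.009,s1)[:2]-q[:2];c,s=np.cos(q[2]),np.sin(q[2]); print('token in tower',t@[c,s],t@[-s,c])
print('depth lid', [atd('wrist',u,v,d1[int(v),int(u)],s1) for u,v in [(258,140),(260,199),(247,199),(258,178),(260,215),(225,140)]])
for z in (0.004,0.008):
  P=np.array([[-45,-40],[-45,40],[45,40],[45,-40]])/1e3;P=np.c_[P,np.full(4,z)]
  uv=np.array([[235,132.4],[287.6,140],[283,205],[227.6,197.6]])
  q,e=fit('wrist',s2,P,uv,[.6,-.163,0]); print('stand',z,q,'\n',e)
# depth around toe
print('toe end region'); 
print(np.round(d2[214:228,243:254],3))
for u,v in [(249,215),(248,219),(248,222)]:
  print(d2[v,u],atd('wrist',u,v,d2[v,u],s2))
for u,v in [(255,183),(252,190),(253,200),(240,185),(235,195),(270,190)]: print((u,v),atd('wrist',u,v,d2[v,u],s2))
E
```

```text
tower [0.5771 0.2029 0.0493] 
 [[-0.7532 -1.2391]
 [ 0.3976 -1.1925]
 [ 0.0945  0.5351]
 [ 0.3141  0.9369]
 [-0.1002  1.5254]
 [ 0.0689 -0.3251]]
token z7 [0.6233 0.2061 0.009 ] [[0.615  0.2048 0.    ]
 [0.625  0.2053 0.    ]]
token in tower 0.04632363175962493 0.000946475221277314
depth lid [array([0.5316, 0.2018, 0.0041]), array([0.6146, 0.2049, 0.0351]), array([0.6139, 0.1859, 0.0378]), array([0.583 , 0.2019, 0.035 ]), array([0.6393, 0.2051, 0.036 ]), array([0.5317, 0.1524, 0.0046])]
stand 0.004 [ 0.6025 -0.1599 -0.1079] 
 [[ 0.0527  4.5325]
 [ 0.4483  2.9047]
 [-2.7498 -5.1745]
 [ 2.209  -3.163 ]]
stand 0.008 [ 0.6017 -0.1599 -0.1079] 
 [[-0.1537  4.2752]
 [ 0.7104  2.7013]
 [-2.5658 -4.8907]
 [ 1.9688 -2.923 ]]
toe end region
[[0.497 0.496 0.497 0.451 0.45  0.45  0.451 0.499 0.497 0.499 0.498]
 [0.498 0.497 0.498 0.452 0.452 0.451 0.452 0.497 0.497 0.498 0.498]
 [0.497 0.498 0.498 0.454 0.453 0.451 0.452 0.498 0.499 0.501 0.498]
 [0.499 0.499 0.498 0.452 0.452 0.451 0.5   0.5   0.498 0.498 0.497]
 [0.497 0.499 0.    0.452 0.453 0.452 0.5   0.5   0.5   0.5   0.499]
 [0.499 0.499 
[... 240 characters left out ...]
02 0.502 0.502 0.5  ]
 [0.502 0.502 0.502 0.502 0.503 0.501 0.502 0.5   0.5   0.501 0.502]
 [0.504 0.503 0.502 0.503 0.503 0.502 0.502 0.502 0.502 0.502 0.501]
 [0.503 0.502 0.503 0.503 0.504 0.502 0.502 0.503 0.503 0.503 0.503]
 [0.503 0.504 0.504 0.504 0.503 0.503 0.501 0.503 0.503 0.503 0.503]
 [0.503 0.504 0.502 0.505 0.503 0.502 0.503 0.502 0.504 0.502 0.504]]
0.45194837 [ 0.6627 -0.1734  0.0441]
0.45260125 [ 0.6686 -0.1749  0.045 ]
0.45462844 [ 0.6736 -0.1749  0.0443]
(255, 183) [ 0.5878 -0.1639  0.152 ]
(252, 190) [ 0.5878 -0.1666  0.1805]
(253, 200) [ 0.5977 -0.1656  0.1814]
(240, 185) [ 0.5959 -0.1811  0.129 ]
(235, 195) [ 0.6078 -0.1871  0.129 ]
(270, 190) [ 0.6014 -0.1469  0.1303]
```

```bash
python3 - <<'E'
from fit import *
s2,d2=load('w2.png')
K,D,e,R=campose('wrist',s2)
vv,uu=np.mgrid[120:240,200:320]
q=cv2.undistortPoints(np.stack([uu.ravel(),vv.ravel()],1).astype(float).reshape(-1,1,2),K,D)[:,0]
d=d2[120:240,200:320].ravel()
P=e+(np.c_[q[:,0],-q[:,1],-np.ones(len(q))]*d[:,None])@R.T
P=P[d>0]
def rect(m,n):
    A=P[m]; r=cv2.minAreaRect((A[:,:2]*1000).astype(np.float32)); print(n,m.sum(),'mean',A.mean(0),r)
rect(P[:,2]>.174,'handle top')
rect((P[:,2]>.122)&(P[:,2]<.135),'flange+rails')
m=(P[:,2]>.035)&(P[:,2]<.055)&(P[:,0]>.63)
A=P[m];print('toe',m.sum(),A.mean(0),A.min(0),A.max(0)); c=np.polyfit(A[:,0],A[:,1],1);print('toe dir',c, 'z med',np.median(A[:,2]))
m=(P[:,0]>.67)&(P[:,2]<.02);print('shelf',np.median(P[m,2]))
rect((P[:,2]>.003)&(P[:,2]<.02),'base')
E
```

```text
handle top 365 mean [ 0.5974 -0.1655  0.1811] ((598.4739379882812, -165.6016387939453), (15.809496879577637, 22.056598663330078), 81.1886215209961)
flange+rails 1712 mean [ 0.5953 -0.1626  0.1275] ((596.5104370117188, -162.69866943359375), (65.94581604003906, 56.65042495727539), 82.24764251708984)
toe 40 [ 0.6648 -0.1758  0.0449] [ 0.6558 -0.1793  0.0428] [ 0.6736 -0.1733  0.0466]
toe dir [-0.1301 -0.0893] z med 0.04499942779954255
shelf 0.0007467686986543653
base 1537 mean [ 0.5759 -0.1597  0.0058] ((624.2540283203125, -157.5970458984375), (185.6800079345703, 187.74493408203125), 0.12972553074359894)
```

```bash
cat >> fit.py <<'E'
def RT(yaw,pitch=0.0):
    c,s=np.cos(yaw),np.sin(yaw); R=np.array([[c,0,-s],[s,0,c],[0,-1,0]])
    return R
GX=np.array([.5985,-.1656]); GY=-0.145
E
python3 - <<'E'
from fit import *
s1,d1=load('w1.png'); p=np.load('pics/w1.png.npz')['p'].astype(int)
m=(p[...,2]-p[...,0]>25); m[:180]=0;m[220:]=0;m[:,:235]=0;m[:,285:]=0
vv,uu=np.nonzero(m); print(m.sum(),uu.min(),uu.max(),vv.min(),vv.max(),uu.mean(),vv.mean())
print(atz('wrist',(uu.min()+uu.max())/2,(vv.min()+vv.max())/2,.010,s1))
R=RT(GY)
env.reach([*GX,.24],R)
env.movel([*GX,.131],R,rate=.12)
s=env.sense();print(s['t'],s['ee_pos'],s['wrist_force'])
effector.grasp(60)
s=env.sense();print(s['t'],s['ee_pos'],s['wrist_force'],s['gripper_width'])
shot('side','s2.png')
E
```

```text
216 251 269 190 208 260.15277777777777 199.12037037037038
[0.6222 0.2052 0.01  ]
7.025 [ 0.5991 -0.1659  0.1319] [ 0.3064 -0.8533  0.3435]
8.1583 [ 0.5985 -0.1656  0.131 ] [-0.1736  0.2586  0.4808] 0.015627262557329193
```

```bash
python3 - <<'E'
from fit import *
env.movel([*GX,.245],rate=.15)
s=env.sense();print(s['t'],s['ee_pos'],s['wrist_force'],s['gripper_width'])
env.reach([.56,.03,.15],RT(0.05))
shot('side','s3.png');shot('top','t3.png')
env.movel([.56,.03,.115],rate=.08)
env.pause(.3)
F=np.mean([env.sense()['wrist_force'] for _ in range(3)],0); print(env.sense()['t'],F)
z=.112
while z>.088:
    env.movel([.56,.03,z],rate=.02); env.pause(.1)
    s=env.sense(); f=s['wrist_force']-F; print(round(s['t'],2),round(z,4),s['ee_pos'],f,s['moment'])
    if f[2]>1.5: break
    z-=.0015
E
```

```text
9.1167 [ 0.5979 -0.1653  0.244 ] [-0.4409  0.4181 -1.6549] 0.01603511776738458
10.9833 [ 0.3226 -0.3333 -0.9511]
11.38 0.112 [0.56   0.03   0.1119] [-0.4147  0.7877 -0.6098] [0.0433 0.0063 0.0104]
11.73 0.1105 [0.56   0.03   0.1105] [-0.7549  0.3415 -0.0858] [ 0.0564 -0.0025  0.04  ]
12.08 0.109 [0.56  0.03  0.109] [-0.5388  0.3319 -0.4526] [ 0.0434 -0.0146 -0.0232]
12.43 0.1075 [0.56   0.03   0.1075] [ 0.393   0.0828 -0.0013] [-0.0108  0.0226  0.0266]
12.78 0.106 [0.56  0.03  0.106] [-0.9334  0.7073 -0.0725] [ 0.0202  0.0494 -0.0212]
13.13 0.1045 [0.56   0.03   0.1045] [-0.5837  0.0297 -0.677 ] [ 0.0165 -0.0139  0.0292]
13.48 0.103 [0.56  0.03  0.103] [ 0.0769  0.8161 -0.8878] [0.0253 0.0702 0.0409]
13.83 0.1015 [0.56   0.03   0.1015] [-0.5806  0.3217 -0.5193] [ 0.0168  0.0346 -0.0151]
14.18 0.1 [0.56 0.03 0.1 ] [ 0.2674  0.418  -0.0451] [-0.0136  0.002   0.0123]
14.53 0.0985 [0.5601 0.03   0.0989] [-1.9432  0.3181  5.6397] [0.0518 0.3379 0.0441]
```

```bash
python3 - <<'E'
from fit import *
env.movel([.56,.03,.15],rate=.1)
s=env.sense();print(s['t'],s['ee_pos'])
a=cv2.imread('pics/s3.png');b=cv2.imread('pics/t3.png')
x=cv2.resize(a[120:260,190:330],None,fx=4,fy=4,interpolation=2)
cv2.imwrite('pics/c3.png',x)
sd=np.load('pics/s3.png.npz');s=dict(ee_pos=sd['pos'],tcp_rot=sd['rot'])
R=s['tcp_rot'];T=s['ee_pos']
for n,o in [('tip end',[.075,0,.0993]),('toe end top',[.0775,0,.0858]),('toe root',[0,0,.0858])]:
    P=T+R[:,0]*o[0]+np.array([0,0,-o[2]]); print(n,P,(proj('side',P)-[190,120])*4)
E
```

```text
15.2 [0.5596 0.0301 0.1496]
tip end [0.636  0.0316 0.0514] [[213.5772 319.8695]]
toe end top [0.6385 0.0317 0.065 ] [[216.8401 304.277 ]]
toe root [0.5611 0.028  0.0648] [[114.5982 316.4465]]
```

View pics/c3.png

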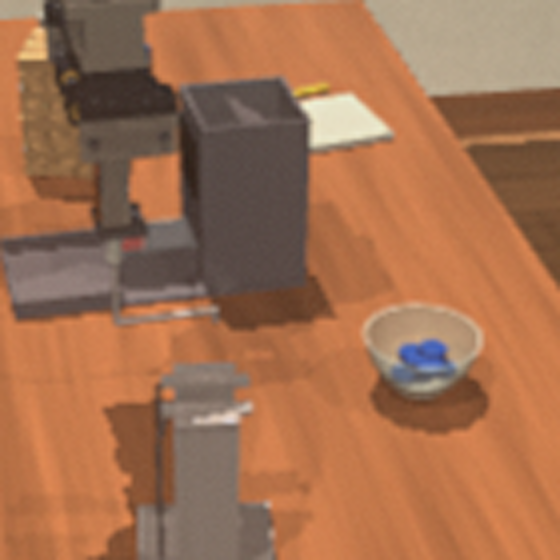

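```bash
cat >> fit.py <<'E'
Q=np.array([.5771,.2029,.0493]); PHI=.12; ZT=.0993
def tcp(tx,ty,h,phi=PHI):
    p=tf(Q,[[tx,ty,0]])[0]; y=Q[2]+phi
    return np.array([p[0]-.075*np.cos(y),p[1]-.075*np.sin(y),ZT+h])
def tipnow(s):
    R=np.array(s['tcp_rot']);p=np.array(s['ee_pos'])+.075*R[:,0]; d=p[:2]-Q[:2];c,k=np.cos(Q[2]),np.sin(Q[2])
    return np.array([d@[c,k],d@[-k,c],s['ee_pos'][2]-ZT])*1e3
def rd(F,n=2):
    L=[env.sense() for _ in range(n)]
    return L[-1],np.mean([l['wrist_force'] for l in L],0)-F
E
python3 - <<'E'
from fit import *
TX,TY=.0455,-.0005
yl=lambda x:TY-(TX-x)*np.tan(PHI)
env.reach(tcp(-.035,yl(-.035),.05),RT(Q[2]+PHI))
env.movel(tcp(-.035,yl(-.035),.0145),rate=.1); env.pause(.3)
F=np.mean([env.sense()['wrist_force'] for _ in range(5)],0); s=env.sense(); print(s['t'],F,tipnow(s)); np.save('F.npy',F)
shot('top','t4.png');shot('side','s4.png')
for x in (-.008,.004,.014,.024,.035,TX):
    env.movel(tcp(x,yl(x),.0145),rate=.05)
    s,f=rd(F); print(round(s['t'],2),tipnow(s),f)
    if np.linalg.norm(f)>3.0: print('STOP');break
shot('top','t5.png');shot('side','s5.png');shot('wrist','w5.png')
E
python3 - <<'E'
import cv2,numpy as np
o=[]
for f in ('t4','t5'): o.append(cv2.resize(cv2.imread(f'pics/{f}.png')[150:260,140:220],None,fx=5,fy=5,interpolation=2))
cv2.imwrite('pics/c5.png',np.hstack(o))
a=cv2.imread('pics/s5.png');cv2.imwrite('pics/c5s.png',cv2.resize(a[110:220,170:290],None,fx=5,fy=5,interpolation=2))
E
```

```text
16.7417 [ 0.2474 -0.4233 -1.1857] [-34.6537 -10.0835  15.021 ]
17.53 [-8.2358 -7.0513 14.261 ] [-0.6436 -0.1382 -0.0932]
17.93 [ 4.2597 -5.5028 14.4671] [ 0.3704  1.0612 -0.6549]
18.27 [14.2847 -4.3374 14.4463] [0.1501 0.9047 0.2111]
18.62 [24.2947 -3.1564 14.4551] [-0.6023  0.613   0.5999]
19.0 [35.2479 -1.8233 14.4207] [ 0.274   0.7861 -0.1583]
19.36 [45.7699 -0.5706 14.3952] [-0.0999  0.5202 -0.5966]
```

View pics/c5.png

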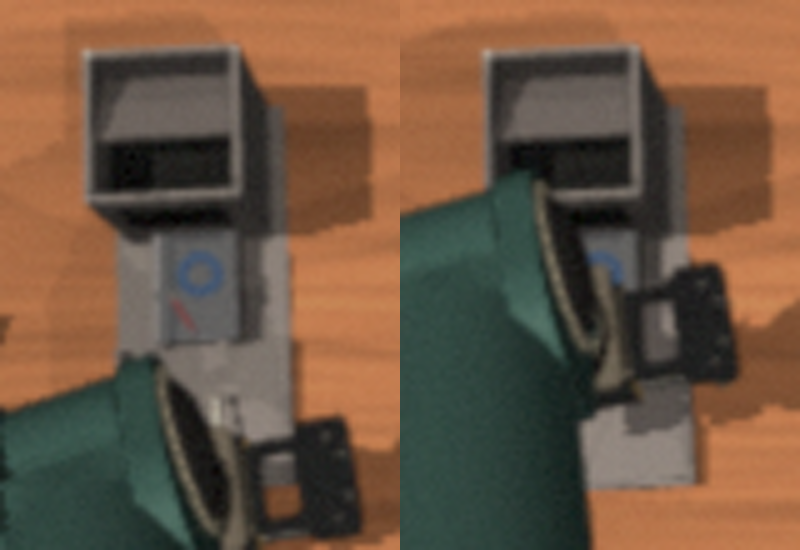

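View pics/c5s.png

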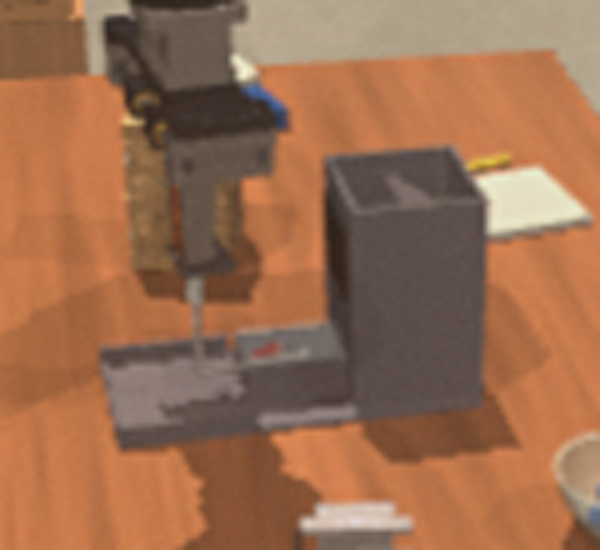

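View pics/w5.png

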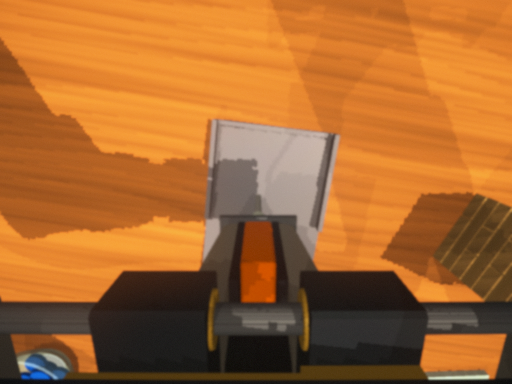

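```bash
python3 - <<'E'
from fit import *
def tw(p): d=p[:2]-Q[:2];c,k=np.cos(Q[2]),np.sin(Q[2]);return d@[c,k],d@[-k,c]
print('token top',tw(atz('top',180,204.6,.010)),'lidfront',tw(atz('top',180,218.4,.035)),'lidback',tw(atz('top',180,196.,.035)))
F=np.load('F.npy')
TX,TY=.0455,-.0005
for h in (.011,.0085,.006):
    env.movel(tcp(TX,TY,h),rate=.03); env.pause(.15)
    s,f=rd(F,3); print(round(s['t'],2),tipnow(s),f,s['moment'])
    if f[2]>2.5: print('STOP');break
E
```

```text
token top (np.float64(0.04527848254412737), np.float64(-0.0017464652272448627)) lidfront (np.float64(-0.0019994804986593864), np.float64(-0.004510985079041438)) lidback (np.float64(0.0685335671782468), np.float64(-0.006113091622584546))
19.93 [45.4953 -0.485  11.0094] [-0.0557  0.4109 -1.0904] [ 0.029   0.0319 -0.0183]
20.32 [45.5644 -0.4932  8.5127] [-0.8224 -0.2867 -0.5792] [0.0482 0.0776 0.0272]
20.73 [45.5065 -0.5109  5.9906] [-0.2485  1.095   0.0265] [ 0.0282  0.0194 -0.0601]
```

```bash
python3 - <<'E'
from fit import *
F=np.load('F.npy')
TX,TY=.0455,-.0005
x=TX; 
while x>-.045:
    x-=.006 if x>-.0 else .012
    env.movel(tcp(x,TY-.001,.006),rate=.03)
    s,f=rd(F,2); t=tipnow(s); ax=f[0]*np.cos(Q[2])+f[1]*np.sin(Q[2])
    print(round(s['t'],2),t,f,'pull',round(ax,2),'My',round(s['moment'][1],2))
    if np.linalg.norm(f)>9: print('STOP');break
shot('top','t6.png');shot('side','s6.png')
E
python3 - <<'E'
import cv2,numpy as np
a=cv2.imread('pics/s6.png');b=cv2.imread('pics/t6.png')
cv2.imwrite('pics/c6.png',np.hstack([cv2.resize(a[110:220,170:290],None,fx=3.3,fy=5,interpolation=2),cv2.resize(b[150:260,140:220],None,fx=5,fy=5,interpolation=2)]))
E
```

```text
21.07 [39.2794 -1.4967  6.0809] [-0.8481  0.7626  0.1067] pull -0.81 My -0.03
21.43 [33.2614 -1.4208  6.0379] [0.642  0.804  0.0356] pull 0.68 My -0.02
21.77 [27.2628 -1.469   5.9991] [-0.5265  1.0494 -0.9735] pull -0.47 My -0.0
22.12 [22.3066 -1.4812  6.347 ] [ 2.3387  0.8043 -1.4513] pull 2.38 My -0.88
22.48 [17.7384 -1.3121  6.9042] [ 4.6807 -0.1237 -0.3169] pull 4.67 My -1.72
22.82 [10.274  -1.6145  6.4778] [ 3.2087 -0.192   1.1514] pull 3.2 My -1.3
23.18 [ 2.7214 -1.5793  5.9211] [ 1.7717 -0.2216  0.4544] pull 1.76 My -0.82
23.52 [-3.6252 -1.5305  5.6559] [ 0.9089 -0.2957  0.4652] pull 0.89 My -0.33
24.07 [-14.9086  -1.3877   5.9353] [ 0.2145  0.3306 -0.4665] pull 0.23 My -0.01
24.62 [-26.5649  -1.455    6.0858] [-0.0387 -0.4412 -0.763 ] pull -0.06 My -0.03
25.18 [-38.5548  -1.4176   6.0869] [ 0.3912  1.0442 -0.5667] pull 0.44 My 0.01
25.73 [-50.5571  -1.4301   6.0734] [0.477  0.6492 0.3508] pull 0.51 My -0.04
```

View pics/c6.png

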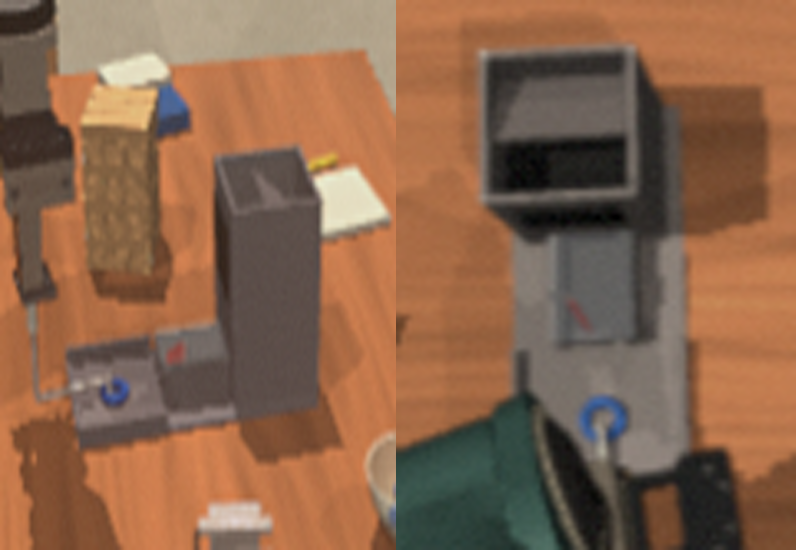

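```bash
python3 - <<'E'
from fit import *
F=np.load('F.npy')
env.movel(tcp(-.047,-.0015,.006),rate=.03)
env.movel(tcp(-.047,-.0015,.06),rate=.06)
s,f=rd(F);print(s['t'],f,s['gripper_width'])
_,_,s=shot('side','s7.png'); shot('top','t7.png')
env.reach([.58,.0,.25],RT(GY)); env.pause(.3)
_,_,s=shot('side','s8.png'); shot('top','t8.png')
print(s['t'],s['ee_pos'])
a=cv2.imread('pics/s8.png')
T=np.array(s['ee_pos']);R=np.array(s['tcp_rot'])
o=proj('side',T)[0].astype(int);x0,y0=o[0]-50,o[1]-50
x=cv2.resize(a[y0:y0+120,x0:x0+120],None,fx=5,fy=5,interpolation=2)
for n,o in [('tip end',[.075,0,.0993]),('toe end top',[.0775,0,.0858]),('toe root',[0,0,.0858])]:
    P=T+R[:,0]*o[0]+np.array([0,0,-o[2]]); u=(proj('side',P)[0]-[x0,y0])*5; print(n,u)
cv2.imwrite('pics/c8.png',x)
b=cv2.imread('pics/s7.png');cv2.imwrite('pics/c7.png',cv2.resize(b[110:220,170:290],None,fx=5,fy=5,interpolation=2))
E
```

```text
27.1417 [-0.1395  0.6363 -0.677 ] 0.015766008117237763
28.5 [0.5796 0.0012 0.2496]
tip end [390.7998 412.1759]
toe end top [395.5378 391.0875]
toe root [256.7853 392.6328]
```

View pics/c8.png

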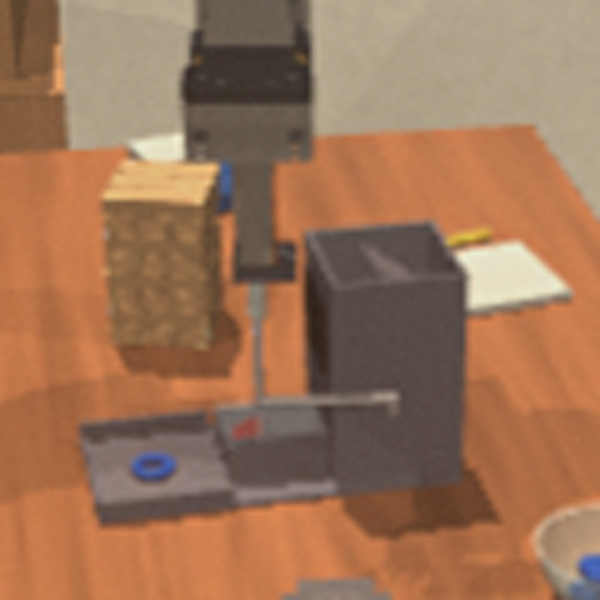

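View pics/c7.png

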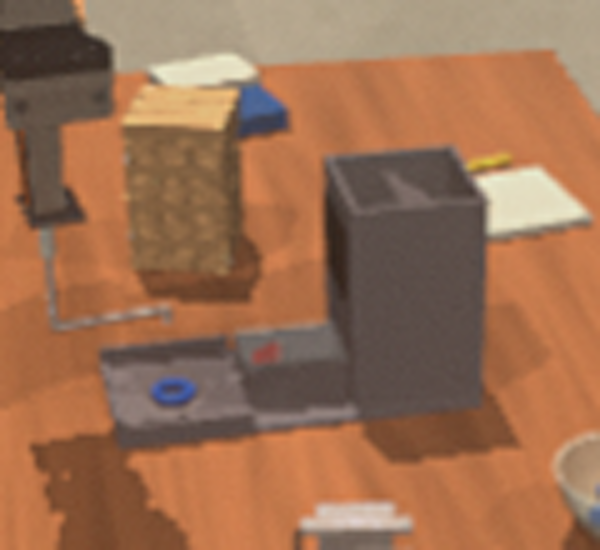

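```bash
python3 - <<'E'
from fit import *
X=np.array([.598,-.1645]); R=RT(-.14)
env.reach([*X,.255],R); env.pause(.3)
F=np.mean([env.sense()['wrist_force'] for _ in range(4)],0); print(env.sense()['t'],env.sense()['ee_pos'])
for z in (.22,.19,.16,.145,.137,.133,.132,.131,.1305,.130,.1295):
    env.movel([*X,z],R,rate=.08 if z>.136 else .03)
    if z<.136: env.pause(.1)
    s,f=rd(F); print(round(s['t'],2),s['ee_pos'],f)
    if np.linalg.norm(f)>2.5: break
shot('side','s9.png')
b=cv2.imread('pics/s9.png');cv2.imwrite('pics/c9.png',cv2.resize(b[170:280,190:310],None,fx=5,fy=5,interpolation=2))
E
```

```text
29.6 [ 0.5983 -0.1631  0.255 ]
30.18 [ 0.5979 -0.1646  0.2196] [-0.4481  0.4487  0.3676]
30.71 [ 0.5978 -0.1645  0.1895] [-0.1939  0.025   1.2979]
31.23 [ 0.5978 -0.1645  0.1595] [-0.8105 -1.0889  1.4435]
31.57 [ 0.5975 -0.1643  0.1443] [-0.8462  0.0069  0.9014]
31.82 [ 0.5976 -0.1643  0.1364] [-0.0706 -0.5979  0.8101]
32.2 [ 0.5981 -0.1645  0.1331] [-0.4293  0.5087  1.1567]
32.55 [ 0.598  -0.1645  0.132 ] [-0.3335  0.3674 -0.2574]
32.9 [ 0.598  -0.1645  0.131 ] [-0.14    0.054   1.0173]
33.25 [ 0.598  -0.1645  0.131 ] [-3.4412  1.5948  7.0735]
```

View pics/c9.png

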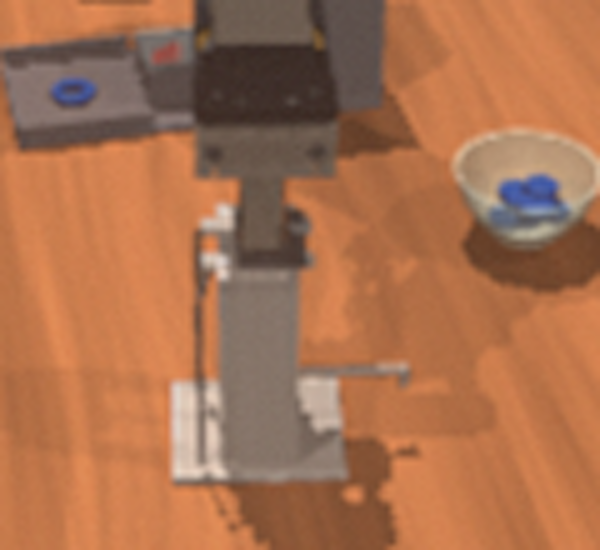

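Flange seated on the rails. Its toe comes out forward at crop (400,372). Now I release, retreat and check.

```bash
python3 - <<'E'
from fit import *
env.movel([.598,-.1645,.1308],rate=.02)
effector.release()
s=env.sense();print(s['t'],s['gripper_width'])
env.movel([.598,-.1645,.26],rate=.12)
env.reach([.56,-.163,.30],RT(0)); env.pause(.3)
_,_,s=shot('wrist','w10.png');shot('side','s10.png');shot('top','t10.png');print(s['t'])
K,D,e,R=campose('wrist',s); d2=np.load('pics/w10.png.npz')['d']
vv,uu=np.mgrid[100:260,180:340]
q=cv2.undistortPoints(np.stack([uu.ravel(),vv.ravel()],1).astype(float).reshape(-1,1,2),K,D)[:,0]
d=d2[100:260,180:340].ravel()
P=e+(np.c_[q[:,0],-q[:,1],-np.ones(len(q))]*d[:,None])@R.T
for n,m in [('handle',(P[:,2]>.174)&(P[:,2]<.19)),('rails',(P[:,2]>.122)&(P[:,2]<.135))]:
    A=P[m&(d>0)];print(n,A.mean(0),cv2.minAreaRect((A[:,:2]*1000).astype(np.float32)))
for n in ('blocks','dish','bowl','pick','token'):
    print(n,[(np.round(r['at'],3),round(r['score'],2)) for r in tip_of('top',n)[:1]],[(np.round(r['at'],3),round(r['score'],2)) for r in tip_of('side',n)[:1]])
E
```

```text
34.7333 0.09155150253135916
36.5917
handle [ 0.5966 -0.1648  0.1811] ((597.7619018554688, -164.7770233154297), (15.910758972167969, 22.26268196105957), 81.98928833007812)
rails [ 0.5949 -0.1628  0.1275] ((596.1640014648438, -162.63592529296875), (66.17635345458984, 56.43468475341797), 82.48357391357422)
blocks [(array([ 0.564,  0.427, -0.001]), 0.9)] [(array([0.56 , 0.423, 0.002]), 0.95)]
dish [(array([ 0.614, -0.432,  0.006]), 0.86)] [(array([ 0.611, -0.426, -0.   ]), 0.87)]
bowl [(array([ 0.792, -0.007, -0.002]), 0.92)] [(array([ 0.788, -0.004, -0.   ]), 0.91)]
pick [(array([ 0.6  , -0.166,  0.122]), 0.48)] [(array([ 0.592, -0.163,  0.125]), 0.88)]
token [(array([0.532, 0.198, 0.005]), 0.46)] [(array([ 0.577,  0.198, -0.001]), 0.66)]
```

View pics/s10.png

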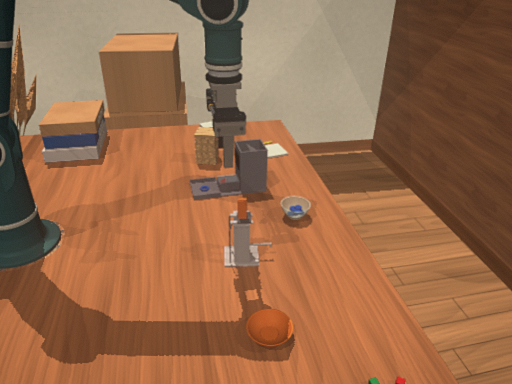

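View pics/w10.png

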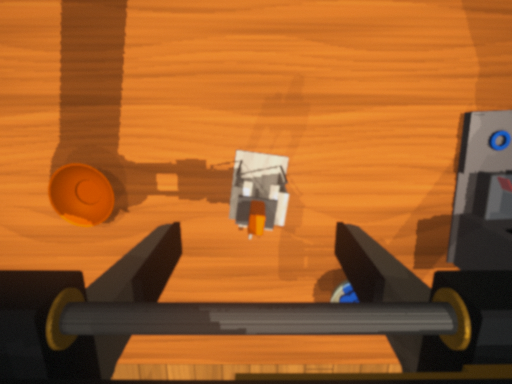

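The side view shows the pick hung at (241,210) and the token on the tray at (205,188). In the wrist view the token lies flat at (498,140), and the other things on the shelf are where they were.

```bash
python3 -c "
from h import *
workorder.finish_job(); print(env.sense()['t'])"
```

```text
the job is handed in; nothing more can be done
the job is handed in; nothing more can be done
```

The blue token is out of the chute and lying flat on the tray, the pick is back on its stand, and the job was handed in at about 37 s. No verdict was reported.

- **Getting the token:** I found the tip's height by touching it lightly on the bare shelf (5.6 N), not on the tower. I then slid the toe in past the flap with no contact above sensor noise and dropped the tip into the token's hole. The drag pull peaked at 4.7 N, against the 10 N limit.
- **Token:** It sits about 45 mm outside the mouth, centred on the tray. Both the side and wrist pictures show it there.
- **Pick:** I set it down on the rails with a brief 7 to 8 N contact and let go. The flange is level, and the handle's top is at 181 mm, as it should be. It sits about 2 to 3 mm off the middle of the rails, slightly nearer than where it started.
- **Other things:** The blocks, dish and bowl measure within 4 mm of where they started, which is the detector's error.
- **One disagreement:** The side-camera detector put the token at x = 0.577 (score 0.66), which would be right at the mouth. The top-camera detector gave 0.532 (score 0.46), and the pictures agree with 0.532. I took the side reading as a misdetection.

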